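# Sieve the pebbles into the seed tray

## Robot

A 7-joint arm with a two-finger parallel gripper is mounted at the origin on the work surface. World frame = base frame: x ahead of the robot, y to its left, z up, the work surface at z = 0. Lengths are in m, angles in rad, forces in N, time in s.
With the tool pointing down it reaches from about 0.425 to 0.925 m from the base axis. Payload 6.8 kg.
Tool frame: the origin (TCP) lies midway between the tips of the shut fingers; the grasp point (between the pads) lies r.grip_point_offset behind it (r.grip_point_offset is the distance from the TCP to the grasp point, in m); z points along the fingers, y is the direction in which the jaws open and shut (so a half turn about z gives the same grasp; the last joint's range is limited). The gripper opens to 85 mm and grips with 20 to 120 N. Pads are 22 mm wide; open, the fingers measure 114 mm over their backs; the gripper's body (76 mm by 85 mm) begins 54 mm behind the grasp point. The pads swing forward as they close: fully open they stand 13 mm farther back than shut.
Start: joints at [1.179, 0.477, 0.022, 1.555, -0.011, 1.109, -0.083], TCP at [0.189, -0.648, 0.231] pointing down, gripper open.
Joint ranges: [-2.96, 2.96], [-0.34, 2.1], [-1.41, 1.46], [0.24, 2.44], [-1.37, 4.51], [0.17, 1.92], [-2.96, 2.96]. Speed limits (rad/s): [2.39, 2.39, 3.14, 3.14, 3.14, 3.14, 3.14].

## Interface

Orientations are given as a rotation vector (axis times angle).
In Python, from bench import r gives the robot as it stands. The module is installed in compiled form; this text tells all that it offers.
- The arm moves only by the tool play_rows, never from a script. Its argument "deltas" is a list of rows, each a list of 3 entries, a list of its own where there are three numbers: the finger opening in mm, from 0 to 85.4, then the shift along the tool's x, y, z in mm, then the turn, a rotation vector about the tool's x, y, z in rad. A call has 1 to 8 rows; each row is the pose to reach, as a shift and turn from the pose measured when the call began, along the tool's axes at that moment; what a row does not reach only later rows make up. A row lasts 1/8 s, in which the tool goes at most 62.5 mm and 10.7 degrees, less where a joint would pass 70% of its speed; a pose out of reach is approached as far as the arm can. A call with a gripper value outside its range is refused whole. The fingers move at their own pace and stop on an object; "squeeze" is the grip in N (left out, the last holds). Time passes only in rows, so rows that repeat a pose let the fingers close. It gives the time, the measured TCP pose, the force and the opening at its end, in the units of the state.
- r.get_obs(): the state, without advancing time (a new reading comes with each control period).
- r.grab_frame(name): name is "side" or "top"; returns (picture, depth): 420x560x3 uint8, red, green, blue; 420x560 float32, m along the optical axis (not along the pixel's ray), 0 where there is no reading.
- r.camera_model(name): a dict with "mtx" (3x3 intrinsics, pixels), "rvec" (rotation vector, rad) and "tvec" (3), from world to camera coordinates, as OpenCV has them. Camera axes: x right, y down, z forward; pixel columns grow to the right and rows downward; lengths in m; the calibration is good to about 2 mm. A picture is of the moment at which its call begins. camera_model takes no time and is no camera call.
- r.hand_in(): hands the job in, once; it reports no verdict.
The state is a dict: "clock": time; "joints": joint angles; "qvel": joint speeds; "tau": joint torques, N m; "tcp_pos": TCP position; "orientation": TCP orientation; "contact_force": force on the tool from outside, world axes, zero at the start; "moment": the same for the moment, N m; "grip_width": finger opening in m.
Only numpy, scipy, OpenCV 4.12 (cv2) and the standard library are available. Lean on these libraries where they do the work, as an engineer would, in place of code of your own. Each camera call takes 0.05 s, during which the arm holds its last target. There are 200 camera calls.

## Task

Take the trowel off the deep seed tray and lay it flat on the lid of the wooden box. Then lift the sieve by its handle, bring it over the deep tray without spilling any pebble, and, holding it about level, shake it side to side until all five small pebbles have dropped into the tray while the three large ones stay in the sieve. Finally set the sieve, with the large pebbles, gently down flat inside the empty shallow tray and let go; leave the clay pot and the bowl where they are.

Things in the scene. Friction and masses are not known exactly. Their poses are not given: they have to be found in the camera images.
- trowel: Garden trowel 260 mm long, flat on the rims of the deep tray at the start, roughly along y. Origin: on its underside, directly under the place to grip (close to its balance point); x points along it to the blade tip (135 mm away), z up. Wooden handle 24 mm wide and 28 mm high (underside to top), from x = -125 to +20 mm; thin flat steel blade 70 mm wide from x = 45 to 135 mm. About 0.22 kg.
- deep_tray: The deeper moss-green plastic seed tray, fixed, 220 (x) x 210 (y) mm, 65 mm high, walls and floor 4 mm. Origin: centre of its underside, on the bench; z up.
- shallow_tray: The shallow, empty moss-green seed tray, fixed, 200 (x) x 220 (y) mm, only 30 mm high, walls and floor 4 mm. Origin: centre of its underside, on the bench; z up. It and the sieve stand on opposite sides of the deep tray, either way round.
- box: Closed wooden box with a brass latch, fixed, 120 (x) x 200 (y) mm, 60 mm high, beyond the deep tray. Origin: centre of its underside.
- box_top (a point): Centre of the flat top of the wooden box's lid, 60 mm above the bench; axes as the box's.
- sieve: Garden sieve, loose: rectangular wooden frame 147 (x) x 166 (y) mm outside, walls 50 mm high and 8 mm thick, a basket handle over its middle; holds all the pebbles at the start. Origin: centre of its underside; z up. About 0.6 kg with the pebbles.
- sieve_floor (a point): Centre of the sieve's floor, 16 mm above its underside: steel rods along its y in close pairs, 24 mm slots between the pairs. Small pebbles rest in the grooves of the pairs and hop into the slots only if jolted along the sieve's x (over about 3.2 m/s2, or a tilt over 18 degrees): brisk strokes of 5 cm in 0.2 s each do it. Carry it more smoothly than that.
- sieve_grip (a point): Centre of the sieve's handle bar, 120 mm above the sieve's underside. The bar is of wood, 24 mm square, along the sieve's y, clear for 150 mm between two thin upright straps; 108 mm above the underside is its lower face.
- clay_pot: Clay pot, 110 mm across, 100 mm high, a bystander. Origin: centre of its underside.
- bowl: White ceramic mixing bowl, 140 mm across, 65 mm high, a bystander. Origin: centre of its underside.
- small1: Small round pebble, 20 mm across, loose in the sieve at the start. Origin: its centre.
- small2: Small round pebble, 20 mm across, loose in the sieve at the start. Origin: its centre.
- small3: Small round pebble, 20 mm across, loose in the sieve at the start. Origin: its centre.
- small4: Small round pebble, 20 mm across, loose in the sieve at the start. Origin: its centre.
- small5: Small round pebble, 20 mm across, loose in the sieve at the start. Origin: its centre.
- large1: Large round pebble, 38 mm across, loose in the sieve at the start; too big for the slots. Origin: its centre.
- large2: Large round pebble, 38 mm across, loose in the sieve at the start; too big for the slots. Origin: its centre.
- large3: Large round pebble, 38 mm across, loose in the sieve at the start; too big for the slots. Origin: its centre.
Not all that is in view belongs to the job. Leave any pink or red look-alike of the large2 alone.

How it is judged:
On the way, in this order (a step that is already met when the one before it is completed fails the run):
1. the trowel lies flat on the lid of the wooden box, let go (x of trowel in the frame of box_top between -0.05 and 0.05 m and y of trowel in the frame of box_top between -0.07 and 0.07 m and z of trowel in the frame of box_top between -0.006 and 0.008 m and angle between trowel's own z axis and vertical below 0.12 rad and contact force between the fingers and trowel below 0.05 N), for 0.2 s.
2. the sieve is held over the deep tray with all eight pebbles still in it (x of sieve in the frame of deep_tray between -0.07 and 0.07 m and y of sieve in the frame of deep_tray between -0.06 and 0.06 m and z of sieve in the frame of deep_tray between 0.02 and 0.2 m and z of small1 in the frame of sieve between 0.02 and 0.07 m and horizontal distance between each of small1, small2, small3, small4, small5, large1, large2, large3 and sieve_floor below 0.1 m and z of small2 in the frame of sieve between 0.02 and 0.07 m and z of small3 in the frame of sieve between 0.02 and 0.07 m and z of small4 in the frame of sieve between 0.02 and 0.07 m and z of small5 in the frame of sieve between 0.02 and 0.07 m and z of large1 in the frame of sieve between 0.024 and 0.07 m and z of large2 in the frame of sieve between 0.024 and 0.07 m and z of large3 in the frame of sieve between 0.024 and 0.07 m), for 0.1 s.
3. all five small pebbles are in the deep tray, with the sieve still held over it and the three large ones in the sieve (x of sieve in the frame of deep_tray between -0.07 and 0.07 m and y of sieve in the frame of deep_tray between -0.06 and 0.06 m and z of sieve in the frame of deep_tray between 0.02 and 0.2 m and x of small1 in the frame of deep_tray between -0.107 and 0.107 m and y of small1 in the frame of deep_tray between -0.102 and 0.102 m and z of small1 in the frame of deep_tray between 0 and 0.06 m and x of small2 in the frame of deep_tray between -0.107 and 0.107 m and y of small2 in the frame of deep_tray between -0.102 and 0.102 m and z of small2 in the frame of deep_tray between 0 and 0.06 m and x of small3 in the frame of deep_tray between -0.107 and 0.107 m and y of small3 in the frame of deep_tray between -0.102 and 0.102 m and z of small3 in the frame of deep_tray between 0 and 0.06 m and x of small4 in the frame of deep_tray between -0.107 and 0.107 m and y of small4 in the frame of deep_tray between -0.102 and 0.102 m and z of small4 in the frame of deep_tray between 0 and 0.06 m and x of small5 in the frame of deep_tray between -0.107 and 0.107 m and y of small5 in the frame of deep_tray between -0.102 and 0.102 m and z of small5 in the frame of deep_tray between 0 and 0.06 m and z of large1 in the frame of sieve between 0.024 and 0.07 m and horizontal distance between each of large1, large2, large3 and sieve_floor below 0.1 m and z of large2 in the frame of sieve between 0.024 and 0.07 m and z of large3 in the frame of sieve between 0.024 and 0.07 m), for 0.1 s.
At the end, for the whole second after the job is handed in: Sieve let go, at rest, flat inside the shallow tray (underside within 10 mm of the tray's, tilt under 0.06 rad), the 3 large pebbles in it; the 5 small ones in the deep tray; trowel let go, flat on the box lid, its origin within 50 mm (x), 70 mm (y) of the lid's centre (all of step 1 and x of sieve in the frame of shallow_tray between -0.05 and 0.05 m and y of sieve in the frame of shallow_tray between -0.05 and 0.05 m and z of sieve in the frame of shallow_tray between 0 and 0.01 m and angle between sieve's own z axis and vertical below 0.06 rad and linear speed of sieve below 0.02 m/s and contact force between the fingers and sieve below 0.05 N and z of large1 in the frame of sieve between 0.024 and 0.07 m and horizontal distance between each of large1, large2, large3 and sieve_floor below 0.1 m and z of large2 in the frame of sieve between 0.024 and 0.07 m and z of large3 in the frame of sieve between 0.024 and 0.07 m and x of small1 in the frame of deep_tray between -0.107 and 0.107 m and y of small1 in the frame of deep_tray between -0.102 and 0.102 m and z of small1 in the frame of deep_tray between 0 and 0.06 m and x of small2 in the frame of deep_tray between -0.107 and 0.107 m and y of small2 in the frame of deep_tray between -0.102 and 0.102 m and z of small2 in the frame of deep_tray between 0 and 0.06 m and x of small3 in the frame of deep_tray between -0.107 and 0.107 m and y of small3 in the frame of deep_tray between -0.102 and 0.102 m and z of small3 in the frame of deep_tray between 0 and 0.06 m and x of small4 in the frame of deep_tray between -0.107 and 0.107 m and y of small4 in the frame of deep_tray between -0.102 and 0.102 m and z of small4 in the frame of deep_tray between 0 and 0.06 m and x of small5 in the frame of deep_tray between -0.107 and 0.107 m and y of small5 in the frame of deep_tray between -0.102 and 0.102 m and z of small5 in the frame of deep_tray between 0 and 0.06 m); the robot touches nothing.
It fails at once if the clay pot is moved by more than 20 mm (distance of clay_pot from where it was at the start of the episode above 0.02 m).
It fails at once if the bowl is moved by more than 20 mm (distance of bowl from where it was at the start of the episode above 0.02 m).
It fails at once if the sieve is tilted by more than 0.3 rad (17 degrees) (angle between sieve's own z axis and vertical above 0.3 rad).
It fails at once if the sieve is dropped from more than about 10 mm (falls untouched at over 0.5 m/s) (linear speed of sieve above 0.5 m/s and contact force between the fingers and sieve below 0.05 N).
It also fails if it takes over 58 s, if anything falls off the work surface, if the arm or the gripper's body presses on something with over 40 N, if the wrist force passes 120 N, or if a joint passes its speed limit or range.

## Working session

There is one attempt and no reset: what is moved stays moved. The work goes in short steps, Python scripts to look and compute and a tool call to move; the robot and the scene stay as the last step left them, time stands still between calls to the robot, and variables do not carry over. Pictures are saved under pics/ and viewed, about 8 in all and at most 12, crops included, and the job is handed in when it is done.

Besides the shell and the picture viewer there is one more tool, called after "Request:" as name([rows], argument=value, ...), one row to a line, values as JSON. play_rows: Moves the arm, as the interface text tells. Its arguments: {"type":"object","properties":{"deltas":{"type":"array"},"squeeze":{"type":"number"}},"required":["deltas"]}

```bash
mkdir -p pics; cat > h.py <<'E'
import numpy as np, cv2
from bench import r
from scipy.spatial.transform import Rotation as R
def grab(n):
    im,d=r.grab_frame(n); return im,d
def cloud(n,d):
    c=r.camera_model(n);K=np.array(c['mtx']);M=cv2.Rodrigues(np.array(c['rvec'],float))[0];t=np.array(c['tvec']).reshape(3)
    v,u=np.mgrid[:d.shape[0],:d.shape[1]]
    P=np.stack([(u-K[0,2])/K[0,0]*d,(v-K[1,2])/K[1,1]*d,d],-1)
    W=(P-t)@M; W[d<=0]=np.nan; return W
def save(im,f): cv2.imwrite('pics/'+f,cv2.cvtColor(im,cv2.COLOR_RGB2BGR))
def obs():
    o=r.get_obs(); print('t',round(float(o['clock']),2),'tcp',np.round(o['tcp_pos'],4),'rv',np.round(o['orientation'],3),'F',np.round(o['contact_force'],1),'w',round(float(o['grip_width']),4)); return o
E
python3 - <<'E'
from h import *
o=obs(); print(r.grip_point_offset); print(R.from_rotvec(o['orientation']).as_matrix().round(3))
for n in('top','side'):
    im,d=grab(n); np.savez(f'{n}0.npz',im=im,d=d); save(im,n+'0.png')
    W=cloud(n,d); print(n,np.nanmin(W,(0,1)),np.nanmax(W,(0,1)), np.round(W[::70,::80],2).tolist() if n=='top' else '')
E
```

```text
t 0.0 tcp [ 0.1889 -0.6474  0.2303] rv [-3.108e+00 -4.440e-01  1.000e-03] F [0.4 1.1 0.2] w 0.0853
0.0187
[[ 0.96   0.28  -0.001]
 [ 0.28  -0.96   0.002]
 [-0.    -0.002 -1.   ]]
top [-0.32990962 -1.44506158 -0.78189706] [1.72317874 1.43045598 0.69063916] [[[1.64, 1.43, -0.76], [1.65, 1.03, -0.76], [1.65, 0.62, -0.75], [1.67, 0.22, -0.75], [1.68, -0.19, -0.75], [1.69, -0.61, -0.75], [1.71, -1.03, -0.75]], [[1.26, 1.39, -0.74], [1.28, 1.0, -0.75], [1.29, 0.61, -0.75], [1.3, 0.21, -0.75], [1.31, -0.2, -0.75], [1.32, -0.6, -0.75], [1.33, -1.02, -0.75]], [[0.78, 1.02, -0.18], [0.75, 0.65, -0.0], [0.74, 0.38, 0.06], [0.76, 0.14, 0.01], [0.76, -0.12, -0.0], [0.77, -0.39, 0.0], [0.78, -0.65, -0.0]], [[0.55, 1.15, -0.43], [0.52, 0.64, -0.0], [0.52, 0.38, 0.01], [0.53, 0.13, 0.0], [0.54, -0.13, -0.0], [0.54, -0.38, -0.0], [0.54, -0.61, 0.08]], [[0.25, 1.23, -0.6], [0.3, 0.63, -0.0], [0.3, 0.38, -0.0], [0.31, 0.13, 0.01], [0.31, -0.13, 0.0], [0.32, -0.38, 0.0], [0.32, -0.64, 0.0]], [[-0.09, 1.3, -0.75], [0.09, 0.61, -0.0], [0.09, 0.37, -0.0], [0.09, 0.12, 0.0], [0.1, -0.13, -0.0], [0.1, -0.38, -0.0], [0.1, -0.63, 0.0]]]
side [-0.17220533 -0.69388536 -0.65990403] [1.88098431 2.2545022  0.64344909]
```

View pics/top0.png

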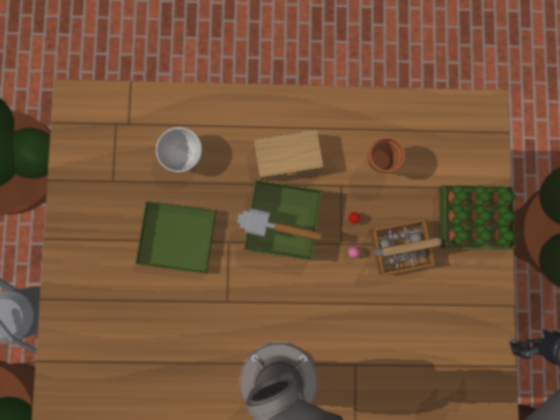

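View pics/side0.png

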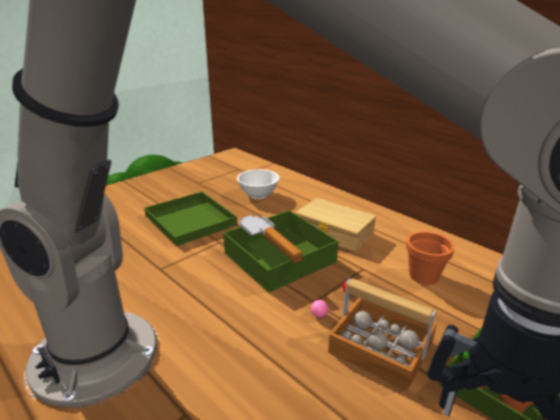

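Top view: world +x is up and +y is left. The shallow tray is at (177,237), the deep tray with the trowel at (283,222), the box at (289,153), the sieve at (405,247), the bowl at (179,150) and the pot at (386,155). The red ball (354,218) and pink ball (353,253) are look-alikes and stay untouched, as does the planter at (478,217).

Candidates for the trowel: only the one at (280,225). For the sieve: the frame with the bar at (405,247), since the planter tray at (478,217) has no handle. For the shallow tray: (177,237), which is empty and 30 mm high.

```bash
cat > meas.py <<'E'
from h import *
def rect(W,m,name):
    P=W[m][:,:2].astype(np.float32); (c,s,a)=cv2.minAreaRect(P); print(name,m.sum(),'c',np.round(c,4),'size',np.round(s,3),'ang',round(a,1),'z med',np.round(np.nanmedian(W[m][:,2]),4)); return c,s,a
def big(m):
    n,l,s,_=cv2.connectedComponentsWithStats(m.astype(np.uint8)); return l==1+np.argmax(s[1:,4])
E
python3 - <<'E'
from meas import *
z=np.load('top0.npz');im,d=z['im'],z['d'];W=cloud('top',d);Z=W[...,2]
hsv=cv2.cvtColor(im,cv2.COLOR_RGB2HSV)
v,u=np.mgrid[:420,:560]
def box(u0,u1,v0,v1): return (u>=u0)&(u<u1)&(v>=v0)&(v<v1)
g=(hsv[...,0]>30)&(hsv[...,0]<75)&(hsv[...,1]>90)
rect(W,big(g&box(125,225,190,285)&(Z>.022)),'shallow rim')
rect(W,big(box(235,330,170,270)&(Z>.055)),'deep rim+trowel')
rect(W,g&box(235,330,170,270)&(Z>.055),'deep rim')
b=box(245,330,120,182)
rect(W,big(b&(Z>.052)),'box'); 
h=box(235,340,190,260)&(hsv[...,0]<18)&(hsv[...,1]>120)&(Z>.07)
rect(W,big(h),'trowel handle')
bl=box(230,285,195,250)&(hsv[...,1]<70)&(Z>.055)
rect(W,big(bl),'blade')
s=box(365,445,210,285)
rect(W,big(s&(Z>.115)),'bar'); rect(W,s&(Z>.035)&(Z<.058)&(hsv[...,1]>110)&(hsv[...,0]<20),'sieve frame')
rect(W,big(box(360,410,130,180)&(Z>.09)),'pot');rect(W,big(box(150,210,120,180)&(Z>.055)),'bowl')
for n,bb in(('red',box(345,362,208,228)),('pink',box(343,362,243,263))):
    m=bb&(hsv[...,1]>130)&((hsv[...,0]>150)|(hsv[...,0]<4)); print(n,m.sum(),np.nanmedian(W[m],0).round(3))
c=cv2.resize(im[190:285,230:450],None,fx=3.6,fy=3.6,interpolation=cv2.INTER_CUBIC); save(c,'crop0.png')
E
```

```text
shallow rim 130 c [0.4477 0.2293] size [0.212 0.085] ang 19.1 z med 0.0294
deep rim+trowel 1392 c [0.4994 0.0039] size [0.258 0.22 ] ang 82.2 z med 0.0689
deep rim 160 c [ 0.4995 -0.0057] size [0.206 0.215] ang 82.1 z med 0.0635
box 2454 c [ 0.7052 -0.017 ] size [0.126 0.2  ] ang 10.6 z med 0.0599
trowel handle 345 c [ 0.4622 -0.0509] size [0.14  0.023] ang 77.8 z med 0.092
blade 638 c [0.4882 0.0775] size [0.115 0.072] ang 76.9 z med 0.0685
bar 494 c [ 0.422  -0.3774] size [0.024 0.172] ang 11.7 z med 0.1314
sieve frame 559 c [ 0.4263 -0.3993] size [0.146 0.213] ang 11.7 z med 0.0487
pot 267 c [ 0.6995 -0.3135] size [0.108 0.109] ang 3.5 z med 0.0988
bowl 303 c [0.709  0.3224] size [0.136 0.136] ang 2.0 z med 0.0628
red 70 [ 0.509 -0.228  0.034]
pink 0 [nan nan nan]
  return np.nanmean(a, axis, out=out, keepdims=keepdims)
```

View pics/crop0.png

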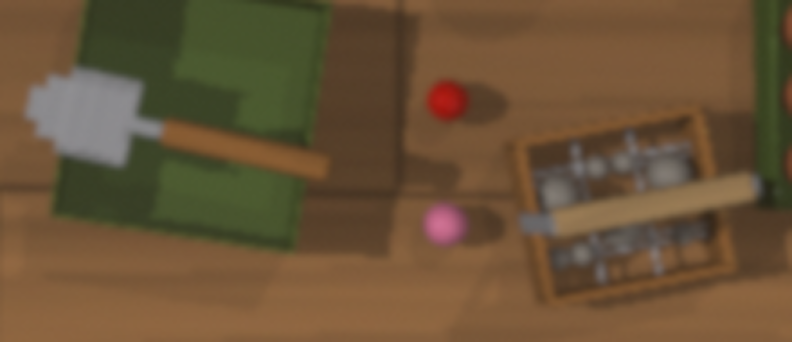

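```bash
cat >> h.py <<'E'
def go(x,y,z,yaw,start=None):
    """delta in tool axes (mm, rad) to TCP pose pointing down with tool x at yaw deg (or yaw+180, whichever is nearer)"""
    o=obs(); p=np.array(o['tcp_pos']); A=R.from_rotvec(o['orientation'])
    s=A.inv().apply(np.array([x,y,z])-p)*1000
    best=min((A.inv()*R.from_euler('ZX',[q,180],degrees=True) for q in(yaw,yaw+180)),key=lambda q:q.magnitude()).as_rotvec()
    print('shift',s.round(1).tolist(),'turn',best.round(3).tolist())
E
python3 - <<'E'
from meas import *
go(.45,-.33,.26,77.8); go(.4733,.0004,.16,77.8)
z=np.load('top0.npz');im,d=z['im'],z['d'];W=cloud('top',d);Z=W[...,2]
hsv=cv2.cvtColor(im,cv2.COLOR_RGB2HSV);v,u=np.mgrid[:420,:560]
g=(hsv[...,0]>30)&(hsv[...,0]<75)&(hsv[...,1]>90)&(u>125)&(u<225)&(v>190)&(v<285)
g=big(g)
c,s,a=cv2.minAreaRect(np.argwhere(g)[:,::-1].astype(np.float32)); print(c,s,a)
cm=r.camera_model('top');K=np.array(cm['mtx']);M=cv2.Rodrigues(np.array(cm['rvec'],float))[0];t=np.array(cm['tvec']).reshape(3)
q=cv2.boxPoints((c,s,a)); C=-M.T@t
ray=np.c_[(q-K[[0,1],[2,2]])/K[[0,1],[0,1]],np.ones(4)]@M
X=C+ray*((.030-C[2])/ray[:,2])[:,None]; print(X.round(4),X.mean(0), np.linalg.norm(np.diff(X,axis=0),axis=1),np.degrees(np.arctan2(*(X[1]-X[0])[1::-1])))
m=(u>343)&(u<363)&(v>240)&(v<265)&(hsv[...,1]>60)&(hsv[...,0]>150); print('pink',np.nanmedian(W[m],0))
E
```

```text
t 0.1 tcp [ 0.1889 -0.6475  0.2304] rv [-3.108e+00 -4.440e-01  1.000e-03] F [-0.1  0.4  0.1] w 0.0854
shift [339.6, -231.7, -29.2] turn [-0.001, -0.001, -1.074]
t 0.1 tcp [ 0.1889 -0.6475  0.2304] rv [-3.108e+00 -4.440e-01  1.000e-03] F [-0.1  0.4  0.1] w 0.0854
shift [454.5, -542.2, 71.2] turn [-0.001, -0.001, -1.074]
(175.69000244140625, 236.66998291015625) (70.28641510009766, 63.07393264770508) 8.130102157592773
[[0.358  0.4437 0.03  ]
 [0.552  0.4251 0.03  ]
 [0.5249 0.2074 0.03  ]
 [0.331  0.2289 0.03  ]] [0.44147762 0.32627679 0.03      ] [0.19490997 0.21934947 0.19513771] -5.486258387041757
pink [ 0.40290705 -0.22738785  0.03182663]
```

Request:
play_rows([
  [60,[50,-35,-10],[0,0,-0.15]],
  [60,[100,-70,-20],[0,0,-0.3]],
  [60,[150,-105,-29],[0,0,-0.45]],
  [60,[200,-140,-29],[0,0,-0.6]],
  [60,[250,-175,-29],[0,0,-0.75]],
  [60,[295,-205,-29],[0,0,-0.9]],
  [60,[330,-225,-29],[0,0,-1.02]],
  [60,[340,-232,-29],[0,0,-1.074]],
], squeeze=40)

```text
clock: 1.1
tcp_pos: [0.4521, -0.3269, 0.2596]
orientation: [-2.437, -1.98, -0.002]
contact_force: [-0.1, -0.1, 0.2]
grip_width: 0.0604
```

```bash
python3 -c "
from h import *
go(.4733,.0004,.13,77.8)"
```

```text
t 1.1 tcp [ 0.4521 -0.3269  0.2596] rv [-2.437e+00 -1.980e+00 -2.000e-03] F [-0.1 -0.1  0.2] w 0.0604
shift [324.4, -46.1, 130.4] turn [-0.001, -0.003, 0.007]
```

Request:
play_rows([
  [60,[55,-8,15],[0,0,0]],
  [60,[110,-16,30],[0,0,0]],
  [60,[165,-24,50],[0,0,0]],
  [60,[220,-32,75],[0,0,0]],
  [60,[265,-38,100],[0,0,0]],
  [60,[300,-43,118],[0,0,0]],
  [60,[320,-46,128],[0,0,0.007]],
  [60,[324.4,-46,130.4],[0,0,0.007]],
])

```text
clock: 2.1
tcp_pos: [0.4729, 0.0007, 0.1293]
orientation: [-2.442, -1.972, -0.0]
contact_force: [0.1, -0.2, 1.4]
grip_width: 0.06
```

```bash
python3 -c "
from h import *
im,d=grab('side');save(cv2.resize(im[150:330,140:400],None,fx=3,fy=3),'side1.png')
go(.4733,.0004,.067,77.8)"
```

```text
t 2.15 tcp [4.732e-01 3.000e-04 1.295e-01] rv [-2.443e+00 -1.971e+00 -1.000e-03] F [-0.9 -0.4  0.4] w 0.0601
shift [-0.0, 0.2, 62.5] turn [-0.002, -0.002, -0.0]
```

View pics/side1.png

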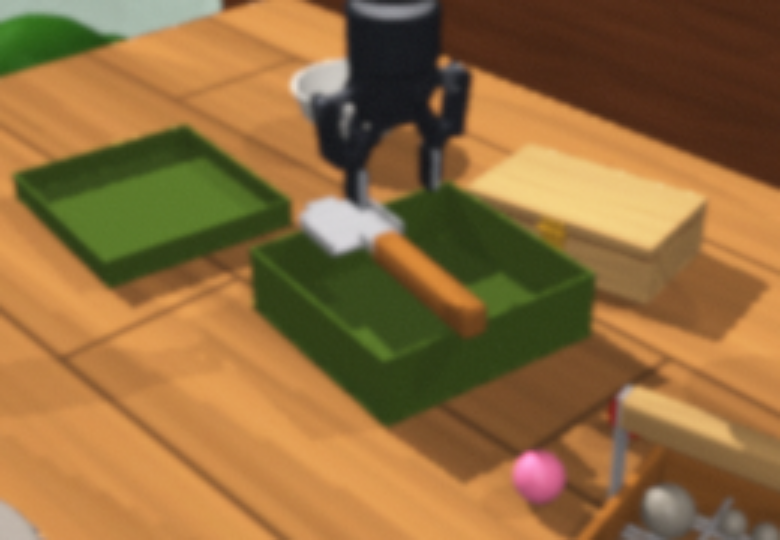

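The fingers at (358,190) and (432,180) straddle the handle's front end at (390,245), so I'm going down.

Request:
play_rows([
  [60,[0,0,25],[0,0,0]],
  [60,[0,0,45],[0,0,0]],
  [60,[0,0,57],[0,0,0]],
  [60,[0,0,62],[0,0,0]],
  [60,[0,0,62],[0,0,0]],
  [15,[0,0,62],[0,0,0]],
  [15,[0,0,62],[0,0,0]],
  [15,[0,0,62],[0,0,0]],
])

```text
clock: 3.15
tcp_pos: [0.4736, 0.0005, 0.0682]
orientation: [-2.443, -1.972, -0.002]
contact_force: [-0.9, -1.0, 6.4]
grip_width: 0.0234
```

Request:
play_rows([
  [15,[0,0,0],[0,0,0]],
  [15,[0,0,0],[0,0,0]],
  [15,[0,0,-5],[0,0,0]],
  [15,[0,0,-15],[0,0,0]],
  [15,[0,0,-35],[0,0,0]],
  [15,[0,0,-55],[0,0,0]],
  [15,[0,0,-65],[0,0,0]],
  [15,[0,0,-65],[0,0,0]],
])

```text
clock: 4.15
tcp_pos: [0.474, 0.0003, 0.1338]
orientation: [-2.444, -1.973, -0.003]
contact_force: [0.6, -0.4, -3.2]
grip_width: 0.0233
```

```bash
python3 -c "
from h import *
go(.7052,-.017,.12,100.6)"
```

```text
t 4.15 tcp [4.740e-01 3.000e-04 1.338e-01] rv [-2.444 -1.973 -0.003] F [ 0.6 -0.4 -3.2] w 0.0233
shift [31.9, 229.6, 14.1] turn [0.001, -0.002, -0.398]
```

Request:
play_rows([
  [15,[4,20,0],[0,0,-0.05]],
  [15,[9,60,0],[0,0,-0.12]],
  [15,[15,105,0],[0,0,-0.2]],
  [15,[21,150,0],[0,0,-0.28]],
  [15,[27,195,5],[0,0,-0.35]],
  [15,[31,220,10],[0,0,-0.39]],
  [15,[32,229,14],[0,0,-0.398]],
  [15,[32,229.6,14],[0,0,-0.398]],
])

```text
clock: 5.15
tcp_pos: [0.7042, -0.0169, 0.1185]
orientation: [-2.005, -2.415, -0.001]
contact_force: [-0.9, -0.5, -3.0]
grip_width: 0.0234
```

```bash
python3 -c "
from h import *
im,d=grab('side');save(cv2.resize(im[110:290,180:440],None,fx=3,fy=3),'side2.png')
go(.7052,-.017,.0645,100.6)"
```

```text
t 5.2 tcp [ 0.704  -0.0168  0.1192] rv [-2.006e+00 -2.416e+00 -2.000e-03] F [ 1.4  0.3 -2.4] w 0.0235
shift [-0.6, 1.1, 54.7] turn [-0.0, -0.002, 0.0]
```

View pics/side2.png

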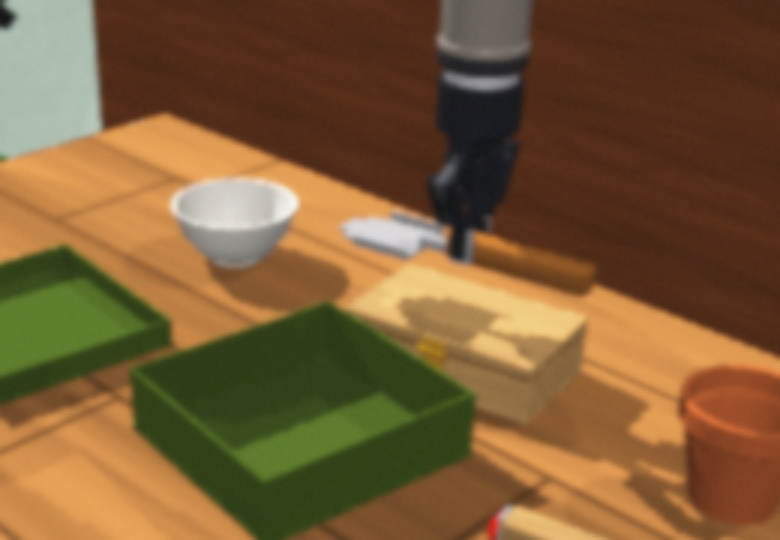

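The trowel hangs level over the lid, with the blade at (395,235), the handle end at (590,280) and its shadow on the box. I'm lowering it.

Request:
play_rows([
  [15,[0,1,15],[0,0,0]],
  [15,[0,1,32],[0,0,0]],
  [15,[0,1,45],[0,0,0]],
  [15,[0,1,50],[0,0,0]],
  [15,[0,1,53],[0,0,0]],
  [15,[0,1,55],[0,0,0]],
  [15,[0,1,56],[0,0,0]],
  [15,[0,1,56],[0,0,0]],
])

```text
clock: 6.2
tcp_pos: [0.7051, -0.0165, 0.0634]
orientation: [-2.006, -2.416, -0.002]
contact_force: [0.5, 0.6, -2.9]
grip_width: 0.0235
```

Still −2.9 N, so it isn't touching yet. I'll lower in small steps.

Request:
play_rows([
  [15,[0,0,0.7],[0,0,0]],
  [15,[0,0,1],[0,0,0]],
  [15,[0,0,1],[0,0,0]],
])

```text
clock: 6.58
tcp_pos: [0.7053, -0.0165, 0.0633]
orientation: [-2.006, -2.416, -0.002]
contact_force: [-2.3, -1.0, 6.7]
grip_width: 0.0232
```

Request:
play_rows([
  [30,[0,0,0],[0,0,0]],
  [45,[0,0,0],[0,0,0]],
  [60,[0,0,0],[0,0,0]],
  [60,[0,0,0],[0,0,0]],
  [60,[0,0,-10],[0,0,0]],
  [60,[0,0,-40],[0,0,0]],
  [60,[0,0,-90],[0,0,0]],
  [60,[0,0,-140],[0,0,0]],
])

```text
clock: 7.58
tcp_pos: [0.7052, -0.0166, 0.2054]
orientation: [-2.006, -2.416, -0.003]
contact_force: [0.9, -0.3, 0.4]
grip_width: 0.0601
```

```bash
python3 -c "
from meas import *
im,d=grab('top');save(im,'top1.png');np.savez('top1.npz',im=im,d=d)
go(.422,-.3774,.26,101.7)
go(.422,-.3774,.26,-78.3)
print(r.get_obs()['joints'])"
```

```text
t 7.62 tcp [ 0.7088 -0.0159  0.2138] rv [2.003 2.411 0.014] F [1.9 0.3 5.3] w 0.0602
shift [-302.7, -347.8, -50.3] turn [0.012, -0.0, -0.019]
t 7.62 tcp [ 0.7088 -0.0159  0.2138] rv [2.003 2.411 0.014] F [1.9 0.3 5.3] w 0.0602
shift [-302.7, -347.8, -50.3] turn [0.012, -0.0, -0.019]
[ 0.28810282  0.59963575 -0.54137899  1.46104842  0.32243918  1.15828727
 -0.11755581]
```

Request:
play_rows([
  [60,[-35,-40,-10],[0,0,0]],
  [60,[-70,-80,-20],[0,0,0]],
  [60,[-105,-120,-30],[0,0,0]],
  [60,[-140,-160,-40],[0,0,0]],
  [60,[-175,-200,-50],[0,0,0]],
  [60,[-210,-240,-50],[0,0,0]],
  [60,[-245,-280,-50],[0,0,0]],
  [60,[-275,-315,-50],[0,0,0]],
])

```text
clock: 8.62
tcp_pos: [0.4477, -0.3459, 0.2608]
orientation: [2.003, 2.409, 0.014]
contact_force: [0.4, 0.5, -0.1]
grip_width: 0.0602
```

```bash
python3 -c "
from h import *
go(.422,-.3774,.17,101.7)"
```

```text
t 8.62 tcp [ 0.4477 -0.3459  0.2608] rv [2.003 2.409 0.014] F [ 0.4  0.5 -0.1] w 0.0602
shift [-26.2, -32.2, 90.4] turn [0.012, 0.001, -0.02]
```

View pics/top1.png

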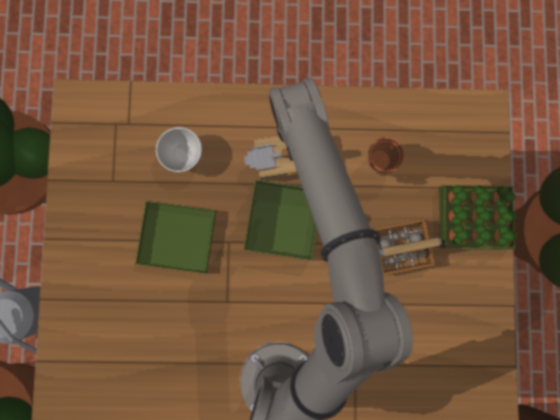

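The blade lies on the lid at (262,158) and the arm hides the rest. Continuing to a point over the sieve bar.

Request:
play_rows([
  [60,[-12,-15,10],[0.006,0,-0.01]],
  [60,[-22,-28,35],[0.012,0,-0.02]],
  [60,[-26,-32,65],[0.012,0,-0.02]],
  [60,[-26,-32,85],[0.012,0,-0.02]],
  [60,[-26,-32,90],[0.012,0,-0.02]],
])

```text
clock: 9.25
tcp_pos: [0.4216, -0.3767, 0.1697]
orientation: [-1.983, -2.435, 0.001]
contact_force: [0.0, 0.1, -0.3]
grip_width: 0.0597
```

```bash
python3 -c "
from meas import *
im,d=grab('side');save(cv2.resize(im[210:400,300:500],None,fx=3,fy=3),'side3.png')
im,d=grab('top');W=cloud('top',d);Z=W[...,2];hsv=cv2.cvtColor(im,cv2.COLOR_RGB2HSV);v,u=np.mgrid[:420,:560]
m=(u>245)&(u<330)&(v>120)&(v<182)
try: rect(W,big(m&(Z>.075)&(Z<.1)),'trowel handle'); rect(W,big(m&(hsv[...,1]<60)),'blade')
except Exception as e: print(e)
go(.422,-.3774,.101,101.7)"
```

```text
trowel handle 392 c [ 0.7124 -0.0587] size [0.026 0.16 ] ang 11.3 z med 0.0868
blade 628 c [0.6906 0.0584] size [0.077 0.109] ang 2.9 z med 0.0639
t 9.35 tcp [ 0.4223 -0.377   0.1707] rv [ 1.983e+00  2.436e+00 -1.000e-03] F [-0.5 -0.2  0.7] w 0.06
shift [-0.3, -0.4, 69.7] turn [0.0, 0.001, 0.0]
```

View pics/side3.png

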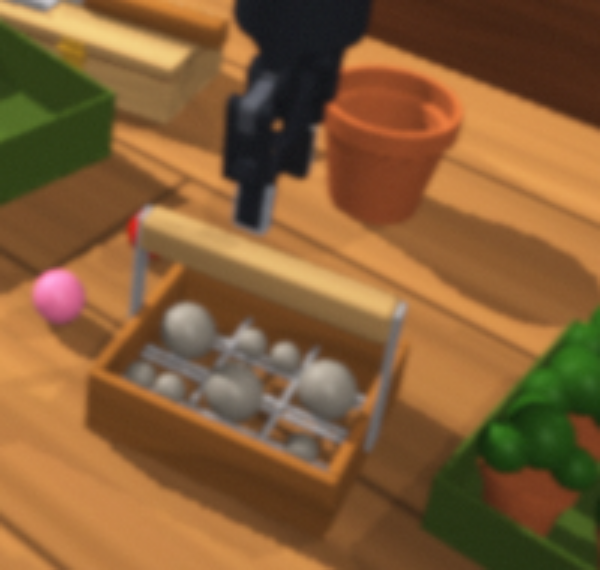

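The pebbles are all in the sieve and the fingers sit over the mid-bar at about (255,220). The trowel origin works out to about (0.703,−0.007), on the lid. Descending and gripping.

Request:
play_rows([
  [60,[0,0,25],[0,0,0]],
  [60,[0,0,50],[0,0,0]],
  [60,[0,0,65],[0,0,0]],
  [60,[0,0,69],[0,0,0]],
  [60,[0,0,69],[0,0,0]],
  [40,[0,0,69],[0,0,0]],
  [32,[0,0,69],[0,0,0]],
  [28,[0,0,69],[0,0,0]],
], squeeze=20)

```text
clock: 10.35
tcp_pos: [0.4225, -0.3772, 0.1021]
orientation: [1.983, 2.435, -0.001]
contact_force: [0.6, -0.5, 0.2]
grip_width: 0.0281
```

Request:
play_rows([
  [24,[0,0,0],[0,0,0]],
  [20,[0,0,0],[0,0,0]],
  [15,[0,0,0],[0,0,0]],
  [15,[0,0,0],[0,0,0]],
])

```text
clock: 10.85
tcp_pos: [0.4222, -0.3773, 0.1021]
orientation: [1.983, 2.435, -0.001]
contact_force: [-3.8, 0.4, 2.5]
grip_width: 0.0241
```

Request:
play_rows([
  [10,[0,0,0],[0,0,0]],
  [10,[0,0,0],[0,0,0]],
  [10,[0,0,0],[0,0,0]],
], squeeze=110)

```text
clock: 11.22
tcp_pos: [0.4225, -0.3774, 0.1024]
orientation: [1.983, 2.435, -0.001]
contact_force: [-1.7, 0.8, 5.2]
grip_width: 0.0225
```

Request:
play_rows([
  [10,[0,0,-2],[0,0,0]],
  [10,[0,0,-6],[0,0,0]],
  [10,[0,0,-14],[0,0,0]],
  [10,[0,0,-26],[0,0,0]],
  [10,[0,0,-40],[0,0,0]],
  [10,[0,0,-54],[0,0,0]],
  [10,[0,0,-66],[0,0,0]],
  [10,[0,0,-76],[0,0,0]],
])

```text
clock: 12.22
tcp_pos: [0.4225, -0.3773, 0.1794]
orientation: [1.982, 2.434, -0.001]
contact_force: [0.4, 0.4, -5.9]
grip_width: 0.0223
```

Request:
play_rows([
  [10,[0,0,-8],[0,0,0]],
  [10,[0,0,-14],[0,0,0]],
  [10,[0,0,-18],[0,0,0]],
  [10,[0,0,-20],[0,0,0]],
  [10,[0,0,-20],[0,0,0]],
])

```text
clock: 12.85
tcp_pos: [0.4224, -0.3773, 0.1993]
orientation: [1.982, 2.434, -0.001]
contact_force: [-0.4, -0.3, -5.5]
grip_width: 0.0225
```

```bash
python3 -c "
from h import *
im,d=grab('side');save(cv2.resize(im[180:380,300:500],None,fx=3,fy=3),'side4.png')
go(.4995,-.0057,.197,90)"
```

```text
t 12.9 tcp [ 0.4223 -0.3772  0.1992] rv [ 1.983e+00  2.435e+00 -1.000e-03] F [ 0.1 -0.2 -6.2] w 0.0222
shift [348.2, 150.8, 1.5] turn [0.001, 0.002, 0.204]
```

View pics/side4.png

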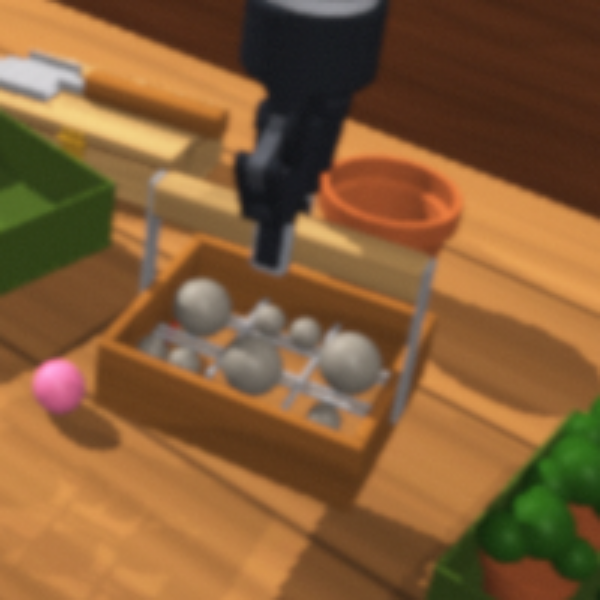

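All eight pebbles are in the level sieve, smalls at (268,320), (305,332), (152,345), (183,360) and (325,415). Carrying it smoothly.

Request:
play_rows([
  [10,[4,2,0],[0,0,0]],
  [10,[15,6,0],[0,0,0]],
  [10,[33,14,0],[0,0,0]],
  [10,[58,25,0],[0,0,0]],
  [10,[83,36,0],[0,0,0]],
  [10,[101,44,0],[0,0,0]],
  [10,[112,49,0],[0,0,0]],
  [10,[116,50,0],[0,0,0]],
])

```text
clock: 13.9
tcp_pos: [0.4481, -0.2529, 0.199]
orientation: [1.981, 2.435, -0.002]
contact_force: [-0.3, -0.4, -7.1]
grip_width: 0.0225
```

Request:
play_rows([
  [10,[4,2,0],[0,0,0]],
  [10,[15,6,0],[0,0,0]],
  [10,[33,14,0],[0,0,0]],
  [10,[58,25,0],[0,0,0]],
  [10,[83,36,0],[0,0,0]],
  [10,[101,44,0],[0,0,0]],
  [10,[112,49,0],[0,0,0]],
  [10,[116,50,0],[0,0,0]],
])

```text
clock: 14.9
tcp_pos: [0.4736, -0.1286, 0.1988]
orientation: [1.98, 2.436, -0.001]
contact_force: [-1.1, -0.2, -6.2]
grip_width: 0.0226
```

```bash
python3 -c "
from h import *
go(.4995,-.0057,.197,82)"
```

```text
t 14.9 tcp [ 0.4736 -0.1286  0.1988] rv [ 1.980e+00  2.436e+00 -1.000e-03] F [-1.1 -0.2 -6.2] w 0.0226
shift [115.0, 50.5, 1.6] turn [0.001, 0.002, 0.345]
```

Request:
play_rows([
  [10,[4,2,0],[0,0,0.01]],
  [10,[15,6,0],[0,0,0.04]],
  [10,[33,14,0],[0,0,0.1]],
  [10,[58,25,0],[0,0,0.17]],
  [10,[83,36,0],[0,0,0.24]],
  [10,[101,44,0],[0,0,0.3]],
  [10,[112,49,0],[0,0,0.335]],
  [10,[115,50.5,0],[0,0,0.345]],
])

```text
clock: 15.9
tcp_pos: [0.4997, -0.0054, 0.1986]
orientation: [2.369, 2.06, -0.001]
contact_force: [0.5, 0.4, -6.4]
grip_width: 0.0224
```

```bash
python3 -c "
from meas import *
im,d=grab('side');save(cv2.resize(im[150:330,180:400],None,fx=3,fy=3),'side5.png')
im,d=grab('top');W=cloud('top',d);Z=W[...,2];v,u=np.mgrid[:420,:560]
go(.4995,-.0057,.178,82)"
```

```text
t 16.0 tcp [ 0.4996 -0.0061  0.1986] rv [ 2.369e+00  2.059e+00 -1.000e-03] F [ 0.1 -0.6 -5.7] w 0.0225
shift [0.4, -0.1, 20.6] turn [0.001, 0.002, -0.0]
```

View pics/side5.png

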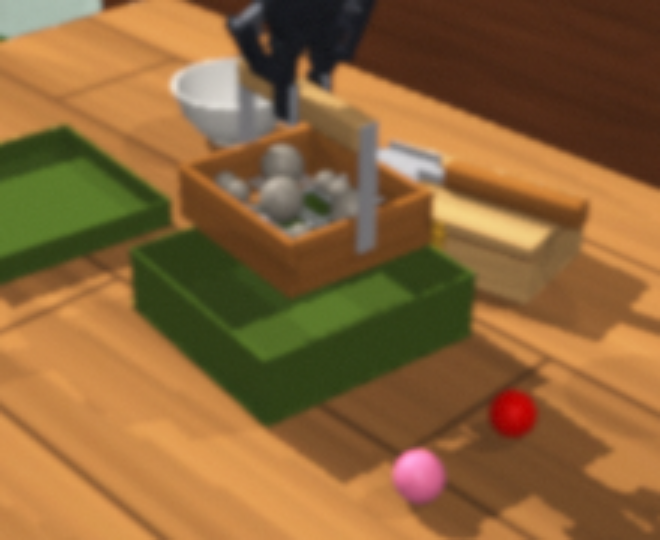

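The sieve is over the tray with all pebbles in it, aligned with the tray. I'll lower it a little, then start moderate shaking.

Request:
play_rows([
  [10,[0,0,3],[0,0,0]],
  [10,[0,0,8],[0,0,0]],
  [10,[0,0,14],[0,0,0]],
  [10,[0,0,18],[0,0,0]],
  [10,[0,0,20],[0,0,0]],
  [10,[0,0,20],[0,0,0]],
], squeeze=120)

```text
clock: 16.75
tcp_pos: [0.4995, -0.0061, 0.1784]
orientation: [2.369, 2.06, -0.002]
contact_force: [-0.0, -0.3, -6.6]
grip_width: 0.0223
```

Request:
play_rows([
  [10,[0,22,0],[0,0,0]],
  [10,[0,0,0],[0,0,0]],
  [10,[0,-22,0],[0,0,0]],
  [10,[0,0,0],[0,0,0]],
  [10,[0,22,0],[0,0,0]],
  [10,[0,0,0],[0,0,0]],
  [10,[0,-22,0],[0,0,0]],
  [10,[0,0,0],[0,0,0]],
])

```text
clock: 17.75
tcp_pos: [0.4966, -0.0059, 0.1782]
orientation: [2.368, 2.062, -0.007]
contact_force: [0.9, 0.0, -5.0]
grip_width: 0.022
```

```bash
python3 -c "
from h import *
im,d=grab('side');a=im[185:300,215:360]
im,d=grab('top');b=im[170:285,230:375]
save(cv2.resize(np.hstack([a,b]),None,fx=2.7,fy=2.7,interpolation=cv2.INTER_CUBIC),'s6.png')
go(.4995,-.0057,.178,82)"
```

```text
t 17.85 tcp [ 0.5019 -0.0063  0.1793] rv [2.368 2.058 0.003] F [-0.2 -0.7 -6. ] w 0.0224
shift [0.3, -2.5, 1.3] turn [0.005, 0.001, -0.0]
```

View pics/s6.png

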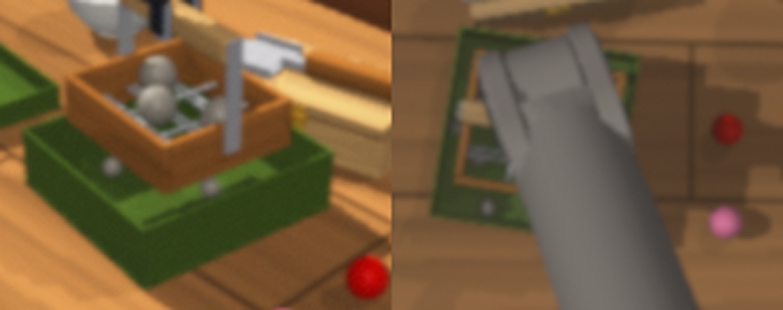

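It works well: at least two smalls are in the tray at (112,167) and (210,185), and no smalls are visible in the sieve. Large pebbles show at (155,72) and (157,105), with one behind the strap at (218,108). One more bout of shaking to make sure.

Request:
play_rows([
  [10,[0,22,1],[0,0,0]],
  [10,[0,-2,1],[0,0,0]],
  [10,[0,-25,1],[0,0,0]],
  [10,[0,-2,1],[0,0,0]],
  [10,[0,22,1],[0,0,0]],
  [10,[0,-2,1],[0,0,0]],
  [10,[0,-25,1],[0,0,0]],
  [10,[0,-2,1],[0,0,0]],
])

```text
clock: 18.85
tcp_pos: [0.4966, -0.0058, 0.1779]
orientation: [2.367, 2.06, -0.003]
contact_force: [0.8, 0.2, -5.8]
grip_width: 0.0224
```

Request:
play_rows([
  [10,[0,0,0],[0,0,0]],
  [10,[0,0,0],[0,0,0]],
  [10,[0,0,-5],[0,0,0]],
  [10,[0,0,-12],[0,0,0]],
  [10,[0,0,-20],[0,0,0]],
  [10,[0,0,-26],[0,0,0]],
  [10,[0,0,-30],[0,0,0]],
  [10,[0,0,-30],[0,0,0]],
])

```text
clock: 19.85
tcp_pos: [0.4967, -0.0057, 0.2082]
orientation: [2.367, 2.06, -0.002]
contact_force: [-0.4, -0.1, -6.1]
grip_width: 0.0225
```

```bash
python3 -c "
from h import *
im,d=grab('side');a=im[150:300,215:360]
save(cv2.resize(a,None,fx=4,fy=4,interpolation=cv2.INTER_CUBIC),'s7.png')
go(.442,.326,.2,83.5)"
```

```text
t 19.9 tcp [ 0.4965 -0.0058  0.2079] rv [ 2.367  2.06  -0.003] F [ 0.1  0.4 -6.6] w 0.0221
shift [321.1, -99.8, 6.6] turn [0.001, 0.004, -0.025]
```

View pics/s7.png

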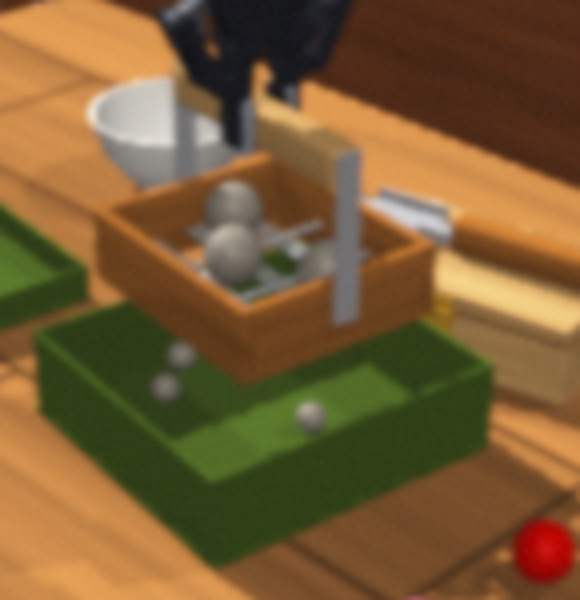

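Three smalls are clearly in the tray at (180,352), (166,387) and (310,416). The other two may be hidden behind the sieve, and there's an ambiguous bright spot at (298,248). I'll raise the sieve and count numerically.

Request:
play_rows([
  [10,[0,0,-4],[0,0,0]],
  [10,[0,0,-12],[0,0,0]],
  [10,[0,0,-24],[0,0,0]],
  [10,[0,0,-40],[0,0,0]],
  [10,[0,0,-56],[0,0,0]],
  [10,[0,0,-68],[0,0,0]],
  [10,[0,0,-76],[0,0,0]],
  [10,[0,0,-80],[0,0,0]],
])

```text
clock: 20.9
tcp_pos: [0.4965, -0.0055, 0.2883]
orientation: [2.367, 2.06, -0.003]
contact_force: [0.1, -0.2, -5.6]
grip_width: 0.0226
```

```bash
cat > peb.py <<'E'
from meas import *
def peb(zs):
  for cam in('side','top'):
    im,d=grab(cam);np.savez(cam+'p.npz',im=im,d=d);W=cloud(cam,d);hsv=cv2.cvtColor(im,cv2.COLOR_RGB2HSV)
    X,Y,Z=W[...,0],W[...,1],W[...,2]
    gr=(hsv[...,1]<80)&(hsv[...,2]>60)
    for nm,m in(('tray',gr&(abs(X-.4995)<.11)&(abs(Y+.0057)<.11)&(Z>-.02)&(Z<.05)),('sieve',gr&(abs(Z-zs-.035)<.04)&(abs(X-.4965)<.09)&(abs(Y+.0057)<.1))):
      n,l,s,c=cv2.connectedComponentsWithStats(m.astype(np.uint8),connectivity=4)
      for i in range(1,n):
        if s[i,4]>4: print(cam,nm,s[i,:].tolist(),np.nanmedian(W[l==i],0).round(3).tolist(),'zmax',np.nanmax(Z[l==i]).round(3))
E
python3 -c "
from peb import *
o=obs();peb(o['tcp_pos'][2]-.1024)"
```

```text
t 20.9 tcp [ 0.4965 -0.0055  0.2883] rv [ 2.367  2.06  -0.003] F [ 0.1 -0.2 -5.6] w 0.0226
side tray [257, 235, 7, 7, 40] [0.505, 0.081, 0.019] zmax 0.025
side tray [253, 243, 7, 8, 44] [0.471, 0.058, 0.019] zmax 0.025
side tray [289, 251, 7, 7, 42] [0.515, -0.036, 0.019] zmax 0.025
side sieve [258, 156, 6, 10, 47] [0.507, 0.074, 0.249] zmax 0.26
side sieve [262, 167, 45, 34, 590] [0.491, -0.01, 0.226] zmax 0.259
top tray [251, 209, 2, 10, 11] [0.518, 0.094, 0.022] zmax 0.047
top tray [258, 223, 9, 3, 16] [0.486, 0.062, 0.002] zmax 0.011
top tray [257, 226, 11, 3, 14] [0.476, 0.061, 0.017] zmax 0.034
top tray [257, 229, 7, 3, 13] [0.467, 0.065, 0.019] zmax 0.029
top tray [269, 231, 2, 5, 6] [0.46, 0.034, 0.005] zmax 0.011
top tray [262, 243, 7, 8, 44] [0.415, 0.049, 0.02] zmax 0.027
top sieve [257, 224, 7, 3, 10] [0.473, 0.059, 0.204] zmax 0.206
top sieve [264, 226, 4, 2, 5] [0.471, 0.044, 0.204] zmax 0.205
top sieve [256, 227, 14, 4, 21] [0.465, 0.052, 0.203] zmax 0.207
```

Four are confirmed in the tray: (0.505,0.081), (0.471,0.058), (0.515,−0.036) and (0.415,0.049). The fifth could be hidden by the arm or the near wall. I'll carry the sieve smoothly partway toward the shallow tray and count the clear tray; I can come back if needed.

```bash
python3 -c "
from h import *
go(.442,.326,.2,83.5)"
```

```text
t 21.0 tcp [ 0.4965 -0.0055  0.2881] rv [ 2.367  2.06  -0.003] F [ 0.6  0.1 -4.9] w 0.0221
shift [321.1, -99.9, 86.8] turn [0.001, 0.004, -0.025]
```

Request:
play_rows([
  [10,[5,-2,0],[0,0,0]],
  [10,[20,-6,0],[0,0,0]],
  [10,[45,-14,0],[0,0,0]],
  [10,[75,-23,0],[0,0,0]],
  [10,[105,-33,0],[0,0,0]],
  [10,[135,-42,0],[0,0,0]],
  [10,[155,-48,0],[0,0,0]],
  [10,[160,-50,0],[0,0,0]],
])

```text
clock: 22.0
tcp_pos: [0.4681, 0.1626, 0.2874]
orientation: [2.364, 2.065, -0.002]
contact_force: [-0.0, -0.4, -6.5]
grip_width: 0.0221
```

```bash
python3 -c "
from peb import *
peb(.5)
go(.442,.326,.2,83.5)"
```

```text
side tray [257, 235, 7, 7, 41] [0.505, 0.081, 0.02] zmax 0.026
side tray [253, 243, 7, 8, 43] [0.471, 0.058, 0.018] zmax 0.025
side tray [289, 251, 8, 7, 42] [0.515, -0.037, 0.019] zmax 0.024
top tray [289, 211, 7, 7, 39] [0.519, -0.034, 0.019] zmax 0.027
top tray [258, 224, 8, 8, 45] [0.473, 0.06, 0.017] zmax 0.026
top tray [254, 227, 2, 8, 9] [0.464, 0.082, 0.003] zmax 0.007
top tray [262, 243, 7, 8, 46] [0.417, 0.049, 0.018] zmax 0.026
top tray [290, 246, 7, 7, 43] [0.409, -0.039, 0.018] zmax 0.029
t 22.1 tcp [0.4686 0.1606 0.2873] rv [ 2.366  2.062 -0.003] F [-0.5 -0.1 -6.9] w 0.0221
shift [160.6, -49.1, 86.7] turn [0.001, 0.004, -0.024]
```

All five are in the deep tray: (0.519,−0.034), (0.473,0.060), (0.417,0.049), (0.409,−0.039) and (0.505,0.081). On to the shallow tray.

Request:
play_rows([
  [10,[5,-2,2],[0,0,0]],
  [10,[20,-6,6],[0,0,-0.005]],
  [10,[45,-14,14],[0,0,-0.01]],
  [10,[75,-23,25],[0,0,-0.015]],
  [10,[105,-33,38],[0,0,-0.02]],
  [10,[135,-42,50],[0,0,-0.024]],
  [10,[155,-48,58],[0,0,-0.024]],
  [10,[160.6,-49,60],[0,0,-0.024]],
])

```text
clock: 23.1
tcp_pos: [0.4408, 0.328, 0.2259]
orientation: [2.339, 2.095, -0.004]
contact_force: [0.7, -0.1, -5.9]
grip_width: 0.0221
```

Request:
play_rows([
  [10,[0,0,3],[0,0,0]],
  [10,[0,0,10],[0,0,0]],
  [10,[0,0,22],[0,0,0]],
  [10,[0,0,36],[0,0,0]],
  [10,[0,0,50],[0,0,0]],
  [10,[0,0,60],[0,0,0]],
  [10,[0,0,66],[0,0,0]],
  [10,[0,0,68],[0,0,0]],
])

```text
clock: 24.1
tcp_pos: [0.4407, 0.3278, 0.1576]
orientation: [2.339, 2.095, -0.005]
contact_force: [-1.0, -0.4, -4.8]
grip_width: 0.0226
```

```bash
python3 -c "
from meas import *
im,d=grab('side');save(cv2.resize(im[110:260,120:280],None,fx=4,fy=4,interpolation=cv2.INTER_CUBIC),'s8.png')
go(.442,.326,.107,83.5)"
```

```text
t 24.15 tcp [0.4407 0.3279 0.1577] rv [ 2.339  2.095 -0.004] F [-0.5  0.9 -5.8] w 0.0221
shift [-1.6, 1.5, 50.7] turn [-0.001, 0.003, 0.003]
```

View pics/s8.png

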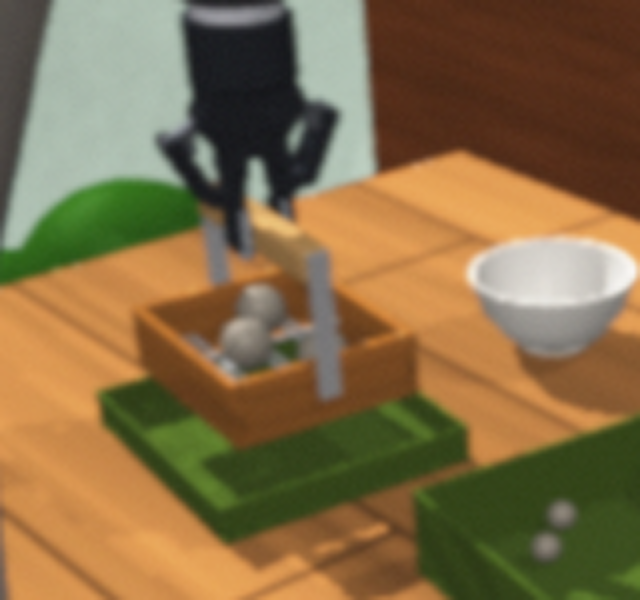

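The sieve is centred over the shallow tray, with larges at (262,305) and (245,342) and one behind the strap (325,330). Lowering it.

Request:
play_rows([
  [10,[-1,1,5],[0,0.003,0]],
  [10,[-1.5,1.5,15],[0,0.003,0]],
  [10,[-1.5,1.5,27],[0,0.003,0]],
  [10,[-1.5,1.5,37],[0,0.003,0]],
  [10,[-1.5,1.5,43],[0,0.003,0]],
  [10,[-1.5,1.5,46],[0,0.003,0]],
  [10,[-1.5,1.5,48],[0,0.003,0]],
  [10,[-1.5,1.5,48],[0,0.003,0]],
])

```text
clock: 25.15
tcp_pos: [0.4421, 0.3262, 0.1098]
orientation: [-2.34, -2.096, 0.001]
contact_force: [0.3, 0.2, -5.2]
grip_width: 0.0225
```

Request:
play_rows([
  [10,[0,0,1],[0,0,0]],
  [10,[0,0,2],[0,0,0]],
  [10,[0,0,3],[0,0,0]],
  [10,[0,0,3],[0,0,0]],
])

```text
clock: 25.65
tcp_pos: [0.442, 0.3261, 0.1067]
orientation: [-2.34, -2.095, 0.001]
contact_force: [-0.7, -0.3, -5.3]
grip_width: 0.0219
```

Request:
play_rows([
  [10,[0,0,0.7],[0,0,0]],
  [10,[0,0,1.2],[0,0,0]],
  [10,[0,0,1.2],[0,0,0]],
])

```text
clock: 26.02
tcp_pos: [0.442, 0.3263, 0.1064]
orientation: [2.34, 2.096, -0.001]
contact_force: [-3.4, -2.8, 5.3]
grip_width: 0.0222
```

Request:
play_rows([
  [28,[0,0,0],[0,0,0]],
  [40,[0,0,0],[0,0,0]],
  [60,[0,0,0],[0,0,0]],
  [60,[0,0,0],[0,0,0]],
  [60,[0,0,-10],[0,0,0]],
  [60,[0,0,-40],[0,0,0]],
  [60,[0,0,-90],[0,0,0]],
  [60,[0,0,-140],[0,0,0]],
], squeeze=20)

```text
clock: 27.02
tcp_pos: [0.4418, 0.3263, 0.2484]
orientation: [-2.34, -2.096, 0.001]
contact_force: [0.9, -0.5, -0.1]
grip_width: 0.0598
```

Request:
play_rows([
  [60,[-40,0,-20],[0,0,0]],
  [60,[-80,0,-20],[0,0,0]],
  [60,[-130,0,-20],[0,0,0]],
  [60,[-180,0,-20],[0,0,0]],
  [60,[-230,0,-20],[0,0,0]],
  [60,[-280,0,-20],[0,0,0]],
  [60,[-320,0,-20],[0,0,0]],
  [60,[-340,0,-20],[0,0,0]],
])

```text
clock: 28.02
tcp_pos: [0.4041, -0.0137, 0.2691]
orientation: [2.342, 2.093, -0.001]
contact_force: [0.1, -0.2, 0.6]
grip_width: 0.0599
```

Request:
play_rows([
  [60,[-50,0,0],[0,0,0]],
  [60,[-100,0,0],[0,0,0]],
  [60,[-150,0,0],[0,0,0]],
  [60,[-200,0,0],[0,0,0]],
  [60,[-240,0,0],[0,0,0]],
  [60,[-260,0,0],[0,0,0]],
  [60,[-260,0,0],[0,0,0]],
])

```text
clock: 28.9
tcp_pos: [0.3749, -0.2723, 0.2695]
orientation: [2.344, 2.091, 0.0]
contact_force: [0.2, 0.7, 0.7]
grip_width: 0.0598
```

```bash
python3 -c "
from peb import *
obs();peb(.5)
z=np.load('topp.npz');im,d=z['im'],z['d'];W=cloud('top',d);X,Y,Z=W[...,0],W[...,1],W[...,2]
hsv=cv2.cvtColor(im,cv2.COLOR_RGB2HSV);v,u=np.mgrid[:420,:560]
S=(abs(X-.442)<.13)&(abs(Y-.326)<.13)
rect(W,big(S&(Z>.11)),'bar');f=S&(Z>.04)&(Z<.07)&(hsv[...,1]>110);rect(W,f,'frame')
A=np.c_[W[f][:,:2],np.ones(f.sum())];print('frame plane',np.linalg.lstsq(A,W[f][:,2],rcond=None)[0][:2])
g=S&(hsv[...,1]<70)&(Z>.03)&(Z<.07);n,l,s,c=cv2.connectedComponentsWithStats(g.astype(np.uint8),connectivity=4)
for i in range(1,n):
  if s[i,4]>8: print('large?',s[i,4],np.nanmedian(W[l==i],0).round(3))
m=(u>235)&(u<345)&(v>120)&(v<190)
rect(W,big(m&(Z>.08)&(Z<.1)),'handle');rect(W,big(m&(hsv[...,1]<60)&(Z>.05)),'blade')
rect(W,big((u>360)&(u<410)&(v>130)&(v<180)&(Z>.09)),'pot');rect(W,big((u>150)&(u<210)&(v>120)&(v<180)&(Z>.055)),'bowl')
"
```

```text
t 28.9 tcp [ 0.3749 -0.2723  0.2695] rv [2.344 2.091 0.   ] F [0.2 0.7 0.7] w 0.0598
side tray [257, 235, 7, 7, 41] [0.506, 0.081, 0.019] zmax 0.026
side tray [253, 243, 7, 8, 44] [0.471, 0.058, 0.019] zmax 0.025
side tray [289, 251, 7, 7, 42] [0.516, -0.036, 0.018] zmax 0.025
top tray [288, 211, 8, 7, 40] [0.519, -0.032, 0.018] zmax 0.028
top tray [252, 213, 6, 8, 36] [0.508, 0.085, 0.02] zmax 0.025
top tray [259, 225, 7, 7, 40] [0.473, 0.06, 0.019] zmax 0.03
top tray [262, 243, 7, 7, 43] [0.417, 0.049, 0.021] zmax 0.029
top tray [290, 246, 7, 7, 42] [0.409, -0.039, 0.019] zmax 0.028
bar 504 c [0.441  0.3252] size [0.172 0.024] ang 83.7 z med 0.1353
frame 539 c [0.4399 0.3151] size [0.188 0.147] ang 84.0 z med 0.0529
frame plane [ 0.00180563 -0.0008772 ]
large? 75 [0.469 0.373 0.049]
large? 70 [0.459 0.277 0.049]
large? 10 [0.432 0.24  0.05 ]
large? 75 [0.418 0.332 0.049]
handle 361 c [ 0.7133 -0.0644] size [0.025 0.146] ang 11.2 z med 0.087
blade 628 c [0.6892 0.0604] size [0.073 0.114] ang 7.7 z med 0.0636
pot 265 c [ 0.6994 -0.3143] size [0.109 0.108] ang 69.1 z med 0.0987
bowl 307 c [0.709  0.3223] size [0.137 0.137] ang 2.6 z med 0.0627
```

```bash
python3 -c "
from h import *
print(r.hand_in())"
```

```text
the job is handed in; nothing more can be done
None
```

The job is done and handed in at about 29 s of the 58 s allowed; hand-in reports no verdict, so the checks below are my own.

- **Trowel:** I set it on the box lid and let go. It lies flat with its origin about 1 cm from the lid's centre.
- **Pebbles:** All five small ones are in the deep tray after two short bouts of shaking. The first count found only four because the arm hid one. A recount with the arm clear found all five, and so did the final one.
- **Sieve:** It sits level in the shallow tray, within about 2 mm of the tray's centre, and the bar height puts its underside on the tray floor. The three large pebbles are in it.
- **Bystanders:** The pot and bowl measured within 1 mm of where they started. The red and pink balls were not touched.

The arm is clear of everything, and none of the final checks failed or disagreed.

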